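# Nest the tapered sleeve and cup in the bench mixer

### The job

Load the bench mixer: lower the wide sleeve into the mixer's pot and, feeling for the driver bar on the pot's floor, turn it until it drops over the bar and sits fully home; then nest the slimmer mixing cup fully home inside the sleeve. Lower them without dropping or forcing them, leave both upright, and leave the other things on the table where they are.

Things in the scene. Friction and masses are not known exactly. Their poses are not given: they have to be found in the camera images.
- mixer: Low grey bench mixer, fixed: plinth 190 (its x) by 150 mm, 26 mm high; motor hump on its +x side (its x = 68 to 120 mm, top 77 mm with two small knobs). Origin on the table under the pot's centre, z up. On the plinth stands the open dark steel pot, a cone: inside radius 31 mm at the mouth, 23.5 mm at the floor, 56 mm deep; rim 86 mm above the table, outside radius 35 mm.
- pot_floor (a point): Centre of the pot's floor, 30 mm above the table. Across it lies a steel driver bar 38 mm long, 8 wide, 9 high. It can turn about the pot's axis but stiffly (0.08 N m), so it stays put; its heading differs each time and is not reported. A sleeve not lined up with the bar (any quarter turn will do) stands on it 9 mm too high, or some mm lower if it catches the bar by a corner.
- pot_rim (a point): Centre of the pot's mouth, 86 mm above the table, 56 mm above the pot's floor.
- sleeve: The wider loose cup: open aluminium tapered sleeve, upright, 96 mm high, 0.15 to 0.3 kg. Outside radius 23 mm low down, 31 mm at 70 mm, then a straight collar 62 mm across up to the rim (grip there). Origin: centre of its underside, z up. Two crossed slots under its foot along its x and y, 14 mm wide, 12 deep, fit over the driver bar within about 6 degrees. Home, its origin is at pot_floor.
- sleeve_floor (a point): Centre of the sleeve's inner floor, 16 mm above its underside; the cup's underside comes to rest here. Inside the sleeve is a cone, radius 20 mm at this floor, 27.5 mm from 54 mm above it to the rim, 80 mm above it. With the sleeve home its rim stands 40 mm above the pot's rim.
- cup: The slimmer, taller loose cup: open steel tapered mixing cup, upright, 118 mm high, 0.1 to 0.2 kg. Outside radius 18 mm at the foot, 25.5 mm at 80 mm, then a straight collar 51 mm across up to the rim (grip there). Origin: centre of its flat underside, z up. Nests in the sleeve at any heading with about 2 mm of play; home, its origin is at sleeve_floor and it stands 38 mm above the sleeve's rim.
- jar_putty: Bystander, leave where it is: glass screw jar with a grey-green lid, 66 mm wide, 82 high. Origin under its centre.
- lacquer_tin: Bystander, leave where it is: round lever-lid tin, 73 mm wide, 78 high. Origin under its centre.
- sand_block: Bystander, leave where it is: grey sanding block, 48x74x28 mm. Origin under its centre.
- hera_long: Bystander, leave where it is: flat wooden spatula, 200x26x9 mm. Origin under its centre.
- brush_small: Bystander, leave where it is: small brush with a red handle, 189x23x11 mm. Origin under its centre.
Mind the look-alikes: they are no part of the job. What is shaped like the cup but blue or purple is not meant.

How it is judged:
On the way, in this order (a step that is already met when the one before it is completed fails the run):
1. the sleeve sits fully home in the pot, over the driver bar, upright (z of sleeve in the frame of pot_floor between -0.003 and 0.003 m and horizontal distance between sleeve and pot_floor below 0.005 m and angle between sleeve's own z axis and vertical below 0.06 rad), for 0.2 s.
2. the cup sits fully home in the sleeve (z of cup in the frame of sleeve_floor between -0.003 and 0.003 m and horizontal distance between cup and sleeve_floor below 0.005 m and angle between cup's own z axis and vertical below 0.06 rad), for 0.2 s.
At the end, for the whole second after the job is handed in: The sleeve's underside is within 3 mm of the pot's floor in height and 5 mm of its centre, the cup's underside likewise on the sleeve's inner floor, both within 0.06 rad of upright, at rest (all of step 1 and all of step 2 and linear speed of each of sleeve, cup below 0.02 m/s); the robot touches nothing.
It fails at once if a bystander is moved more than 30 mm (distance of any of jar_putty, lacquer_tin, sand_block, hera_long, brush_small from where it was at the start of the episode above 0.03 m).
It fails at once if the sleeve is forced: more than 100 N between it and the mixer (contact force between sleeve and mixer above 100 N).
It fails at once if the cup is forced: more than 100 N between it and the sleeve (contact force between cup and sleeve above 100 N).
It fails at once if the sleeve is dropped or rammed into the pot (faster than 0.6 m/s) (horizontal distance between sleeve and pot_floor below 0.02 m and z of sleeve in the frame of pot_floor below 0.07 m and linear speed of sleeve above 0.6 m/s).
It fails at once if the cup is dropped or rammed into the sleeve (faster than 0.6 m/s) (horizontal distance between cup and sleeve_floor below 0.02 m and z of cup in the frame of sleeve_floor below 0.09 m and linear speed of cup above 0.6 m/s).
It also fails if it takes over 61 s, if anything falls off the work surface, if the arm or the gripper's body presses on something with over 40 N, if the wrist force passes 120 N, or if a joint passes its speed limit or range.

### The arm

A 6-joint arm with a two-finger parallel gripper is mounted at the origin on a cart in front of the work surface, level with it; the furniture and walls round the work are solid. World frame = base frame: x ahead of the robot, y to its left, z up, the work surface at z = 0. Lengths are in m, angles in rad, forces in N, time in s.
With the tool pointing down it reaches from about 0.325 to 0.775 m from the base axis. Payload 9.3 kg.
Tool frame: the origin (TCP) lies between the finger pads; the fingertips stand 14 mm ahead of it and the grasp point (between the pads) lies 5 mm behind it (arm.tip_extent is the x of the fingertips in the tool frame, in m); x points along the fingers, y is the direction in which the jaws open and shut, and the axes are right-handed (so a half turn about x gives the same grasp; the last joint's range is limited). The gripper opens to 85 mm and grips with 20 to 120 N. Pads are 22 mm wide; open, the fingers measure 114 mm over their backs; the gripper's body (76 mm by 85 mm) begins 54 mm behind the grasp point. The pads swing forward as they close: fully open they stand 13 mm farther back than shut.
Start: joints at [-1.269, 0.259, 0.021, 1.334, 0, 1.418], TCP at [0.242, -0.494, 0.224] pointing down, gripper open.
Joint ranges: [-3.04, 3.04], [-0.91, 1.82], [-1.04, 1.36], [-1.92, 1.95], [-1.52, 1.45], [-3.14, 3.14]. Speed limits (rad/s): [2.22, 2.22, 2.79, 3.14, 3.14, 3.14].

### API

Orientations are given as a rotation vector (axis times angle).
In Python, from workcell import readout, viewer, arm gives the robot as it stands.
- The arm moves only by the tool move_arm, never from a script. Its argument "increments" is a list that holds one entry, the list of rows, each a list of 7 numbers: the turn, a rotation vector about the tool's x, y, z in rad, then the shift along the tool's x, y, z in m, then the closure, from 0 (fully open) to 1 (shut). A call has 1 to 5 rows; each row is the pose to reach, as a shift and turn from the pose measured when the call began, along the tool's axes at that moment; what a row does not reach only later rows make up. A row lasts 1/10 s, in which the tool goes at most 50 mm and 8.59 degrees, less where a joint would pass 70% of its speed; a pose out of reach is approached as far as the arm can. A call with a gripper value outside its range is refused whole. The fingers move at their own pace and stop on an object; "grip_force" is the grip in N (left out, the last holds). Time passes only in rows, so rows that repeat a pose let the fingers close. It gives the time, the measured TCP pose, the force and the opening at its end, in the units of the state.
- readout.read_state(): the state, without advancing time (a new reading comes with each control period).
- viewer.grab_frame(name): name is "side" or "top"; returns a dict with "frame" (420x560x3 uint8, blue, green, red), "fx", "fy", "cx", "cy" (pixels), "k1" (the pictures are not rectified: a ray, as slopes to the right and down, at radius r is drawn at 1 + k1 r^2 times it, then the intrinsics apply), "R" (3x3) and "t" (3): a world point X has camera coordinates R X + t. Camera axes: x right, y down, z forward; pixel columns grow to the right and rows downward; lengths in m; the calibration is good to about 2 mm. A picture is of the moment at which its call begins. There is no depth.
- arm.job_done(): hands the job in, once; it reports no verdict.
The state is a dict: "time_s": time; "qpos": joint angles; "joint_velocities": joint speeds; "joint_torque": joint torques, N m; "eef_pos": TCP position; "eef_rot": TCP orientation; "ft_force": force on the tool from outside, world axes, zero at the start; "torque": the same for the moment, N m; "width": opening from 0.0 (shut) to 1.0 (fully open).
Only numpy, scipy, OpenCV 4.12 (cv2) and the standard library are available. Lean on these libraries where they do the work, as an engineer would, in place of code of your own. Each camera call takes 0.05 s, during which the arm holds its last target.

## Working session

There is one attempt and no reset: what is moved stays moved. The work goes in short steps, Python scripts to look and compute and a tool call to move; the robot and the scene stay as the last step left them, time stands still between calls to the robot, and variables do not carry over. Pictures are saved under pics/ and viewed, and the job is handed in when it is done.

Besides the shell and the picture viewer there is one more tool, called after "Request:" in YAML: its name, and indented under it one key for each argument. move_arm: Moves the arm, as the interface text tells. Its arguments: {"type":"object","properties":{"increments":{"type":"array"},"grip_force":{"type":"number"}},"required":["increments"]}

```bash
mkdir -p pics; ls
python3 - <<'E'
from workcell import readout, viewer, arm
import cv2
print(readout.read_state(), arm.tip_extent)
for n in("side","top"):
    d=viewer.grab_frame(n); cv2.imwrite(f"pics/{n}0.png",d["frame"])
    print(n,{k:d[k] for k in d if k!="frame"})
E
```

```text
pics
{'time_s': 0.0, 'qpos': array([-1.26861739e+00,  2.59211574e-01,  2.07353673e-02,  1.33367660e+00,
       -1.61735579e-05,  1.41819299e+00]), 'joint_velocities': array([0.00212418, 0.00168715, 0.00017387, 0.00013405, 0.00069865,
       0.00105319]), 'joint_torque': array([ 2.96751623e-04, -5.55641592e+01,  3.44524741e+01,  1.36850582e-02,
       -1.98292814e-04, -2.09425394e-05]), 'eef_pos': array([ 0.24149857, -0.49381947,  0.22344525]), 'eef_rot': array([ 1.9692612 ,  0.45706699, -1.96949868]), 'ft_force': array([ 1.01015466, -0.50592852, -0.12375537]), 'torque': array([-0.00485675, -0.02960147, -0.00584671]), 'width': 1.001471177738282} 0.014
side {'fx': 393.10378633268704, 'fy': 393.10378633268704, 'cx': 280.50023595552113, 'cy': 204.5590040685336, 'k1': 0.026099736978984666, 'R': array([[-0.94812478, -0.31781593,  0.00724145],
       [-0.20147314,  0.5831129 , -0.78701202],
       [ 0.24590237, -0.74764456, -0.61689516]]), 't': array([0.50280188, 0.16636641, 0.9257693 ])}
top {'fx': 385.7745112243612, 'fy': 385.7745112243612, 'cx': 278.8654580407064, 'cy': 207.98654351934263, 'k1': -0.06646983401526621, 'R': array([[ 0.02728759, -0.99951029, -0.01531562],
       [-0.99720461, -0.02615213, -0.06999309],
       [ 0.06955828,  0.01718275, -0.9974299 ]]), 't': array([-0.00682179,  0.54494089,  1.21044278])}
```

View pics/side0.png

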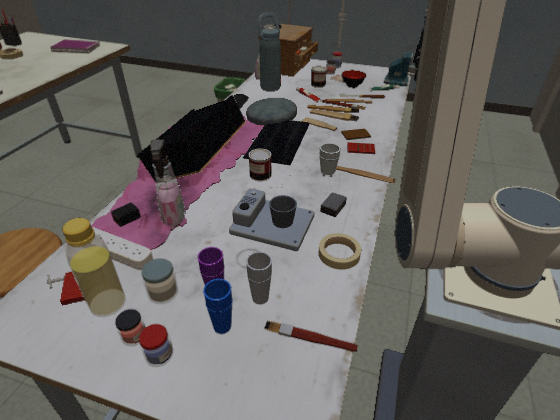

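View pics/top0.png

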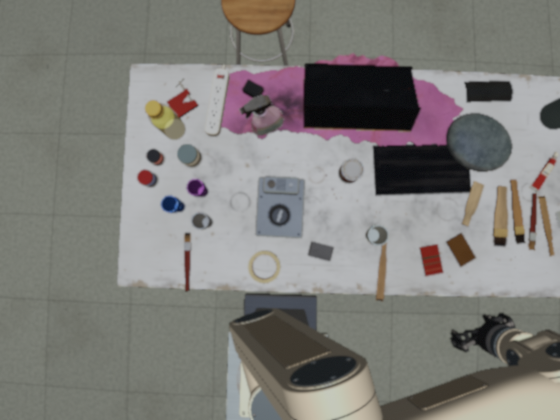

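The side view shows the pot at about (283,212), a grey tall cup at (260,278), blue and purple look-alikes at (219,305) and (211,265), and a wide grey cup at (330,160). In the top view these are the pot at (279,215), grey cup (202,221) and wide cup (376,235). I'll enlarge to confirm.

Run:
```python
import cv2,numpy as np
s=cv2.imread("pics/side0.png");t=cv2.imread("pics/top0.png")
def c(im,x,y,w,h,k): return cv2.resize(im[y:y+h,x:x+w],None,fx=k,fy=k,interpolation=cv2.INTER_CUBIC)
# each panel 390x290
P=[c(s,300,130,65,48,6),c(s,227,237,65,80,5)[:,:],c(t,350,210,65,48,6),c(t,250,190,65,58,6),c(t,175,200,65,48,6),c(s,227,170,95,80,4)]
W=np.zeros((600,800,3),np.uint8)
def put(p,x,y):
    p=p[:600-y,:800-x];W[y:y+p.shape[0],x:x+p.shape[1]]=p
put(c(s,305,135,50,50,5),0,0);put(c(s,230,245,60,70,4),260,0);put(c(s,225,180,95,70,3),510,0)
put(c(t,352,212,50,46,5),0,300);put(c(t,178,197,50,46,5),260,300);put(c(t,252,190,52,46,5),520,300)
cv2.imwrite("pics/crop0.png",W)
```

```text
(no output)
```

View pics/crop0.png

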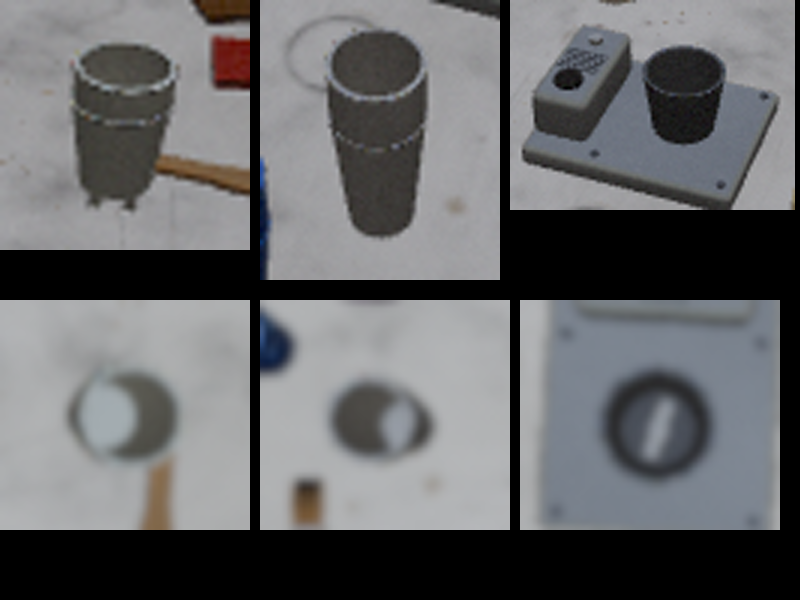

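The crops confirm it. The wide slotted sleeve is at side (330,160), and the slim grey-steel cup is at side (260,278); the blue and purple ones are look-alikes. The bar shows in the pot floor in the top view, from about (650,457) to (668,398) in the crop. Next I'll compute positions, overlaying the model circles as a check.

```bash
cat > h.py <<'E'
import numpy as np,cv2
from workcell import readout,viewer,arm
def dist(d): return np.array([d["k1"],0,0,0,0.])
def K(d): return np.array([[d["fx"],0,d["cx"]],[0,d["fy"],d["cy"]],[0,0,1.]])
def proj(d,X):
    return cv2.projectPoints(np.asarray(X,float).reshape(-1,3),cv2.Rodrigues(d["R"])[0],d["t"],K(d),dist(d))[0].reshape(-1,2)
def atz(d,uv,z):
    n=cv2.undistortPoints(np.array(uv,float).reshape(-1,1,2),K(d),dist(d)).reshape(-1,2)
    out=[]
    for a in n:
        r=d["R"].T@np.array([a[0],a[1],1]);o=-d["R"].T@d["t"]
        out.append(o+r*(z-o[2])/r[2])
    return np.array(out)
def circ(x,y,z,r,n=60):
    a=np.linspace(0,2*np.pi,n,endpoint=False);return np.c_[x+r*np.cos(a),y+r*np.sin(a),0*a+z]
def crop(d,c,w,h,k,polys=()):
    x,y=int(c[0]-w/2),int(c[1]-h/2)
    im=cv2.resize(d["frame"][y:y+h,x:x+w],None,fx=k,fy=k,interpolation=cv2.INTER_CUBIC)
    for p in polys:
        q=(proj(d,p)-[x,y]+.5)*k
        cv2.polylines(im,[np.int32(np.round(q*8))],True,(0,255,255),1,cv2.LINE_AA,3)
    return im,(x,y)
def sheet(panels,name,cols=3):
    rows=[]
    for i in range(0,len(panels),cols):
        r=panels[i:i+cols];H=max(p.shape[0] for p in r)
        rows.append(np.hstack([cv2.copyMakeBorder(p,0,H-p.shape[0],0,6,cv2.BORDER_CONSTANT) for p in r]))
    W=max(r.shape[1] for r in rows)
    im=np.vstack([cv2.copyMakeBorder(r,0,6,0,W-r.shape[1],cv2.BORDER_CONSTANT) for r in rows])
    print(name,im.shape);cv2.imwrite(name,im)
E
python3 - <<'E'
from h import *
s=viewer.grab_frame("side");t=viewer.grab_frame("top")
M={"pot":((282.8,202),(279.4,215.4),.086),"sleeve":((330.2,148.5),(376.8,235.2),.096),"cup":((259.3,261.1),(201.4,221),.118)}
for k,(a,b,z) in M.items():print(k,atz(s,a,z),atz(t,b,z))
b=atz(t,[((650-520)/5+252,157/5+190),((668-520)/5+252,98/5+190)],.039);print(b,np.degrees(np.arctan2(*(b[1]-b[0])[[1,0]])),np.linalg.norm(b[1]-b[0]))
E
```

```text
pot [[0.52451802 0.00081651 0.086     ]] [[0.5179475  0.00438832 0.086     ]]
sleeve [[ 0.46772196 -0.28624759  0.096     ]] [[ 0.46608191 -0.28702986  0.096     ]]
cup [[0.4955782  0.24106307 0.118     ]] [[0.49371446 0.23271626 0.118     ]]
[[ 0.50142187  0.00897497  0.039     ]
 [ 0.53869427 -0.00128997  0.039     ]] -15.397740039479396 0.03866007143006196
```

Both views agree to within 8 mm. I'll refine with overlays.

```bash
cat > fit.py <<'E'
from h import *
from scipy.optimize import minimize
import sys
s=viewer.grab_frame("side");t=viewer.grab_frame("top")
def prof(kind,x,y):
    if kind=="pot": return [circ(x,y,.086,.035),circ(x,y,.086,.031)]
    if kind=="sleeve": return [circ(x,y,.096,.031),circ(x,y,.07,.031),circ(x,y,.096,.0275),circ(x,y,.0,.023)]
    return [circ(x,y,.118,.0255),circ(x,y,.08,.0255),circ(x,y,0,.018)]
G={"pot":(.521,.0025),"sleeve":(.467,-.2865),"cup":(.4945,.237)}
def sil(d,kind,x,y):
    # solid model silhouette vs image edges: mean gradient magnitude along the hull
    hull=cv2.convexHull(np.float32(np.vstack([proj(d,p) for p in prof(kind,x,y)]))).reshape(-1,2) if kind!="pot" else proj(d,prof(kind,x,y)[0])
    n=len(hull);pts=[]
    for i in range(n):
        a,b=hull[i],hull[(i+1)%n];m=max(1,int(np.linalg.norm(b-a)*2))
        pts+= [a+(b-a)*j/m for j in range(m)]
    return np.float32(pts)
def grad(d):
    g=cv2.cvtColor(d["frame"],cv2.COLOR_BGR2LAB)[:,:,0].astype(np.float32);g=cv2.GaussianBlur(g,(0,0),1)
    return cv2.magnitude(cv2.Sobel(g,cv2.CV_32F,1,0),cv2.Sobel(g,cv2.CV_32F,0,1))
gs,gt=grad(s),grad(t)
def score(d,g,k,x,y):
    p=sil(d,k,x,y);return cv2.remap(g,p[:,0].reshape(1,-1),p[:,1].reshape(1,-1),cv2.INTER_LINEAR).mean()
pan=[]
for k,(x0,y0) in G.items():
    R=[]
    for (fs,ft) in ((1,0),(0,1),(1,1)):
        best=max(((fs*score(s,gs,k,x,y)+ft*score(t,gt,k,x,y)),x,y) for x in np.arange(x0-.012,x0+.0121,.001) for y in np.arange(y0-.012,y0+.0121,.001))
        R.append(np.round(best,4))
    print(k,R)
    x,y=R[2][1:]
    for d in(s,t): pan.append(crop(d,proj(d,[x,y,.06])[0],50,50,5,prof(k,x,y))[0])
sheet([pan[0],pan[2],pan[4],pan[1],pan[3],pan[5]],"pics/fit0.png")
E
python3 fit.py
```

```text
pot [array([1.946848e+02, 5.230000e-01, 7.500000e-03]), array([1.501544e+02, 5.200000e-01, 5.500000e-03]), array([3.361602e+02, 5.220000e-01, 6.500000e-03])]
sleeve [array([165.4564,   0.47  ,  -0.2895]), array([96.0606,  0.469 , -0.2865]), array([258.1603,   0.47  ,  -0.2875])]
cup [array([229.7301,   0.4975,   0.241 ]), array([151.8001,   0.4955,   0.238 ]), array([3.733061e+02, 4.975000e-01, 2.400000e-01])]
pics/fit0.png (512, 768, 3)
```

View pics/fit0.png

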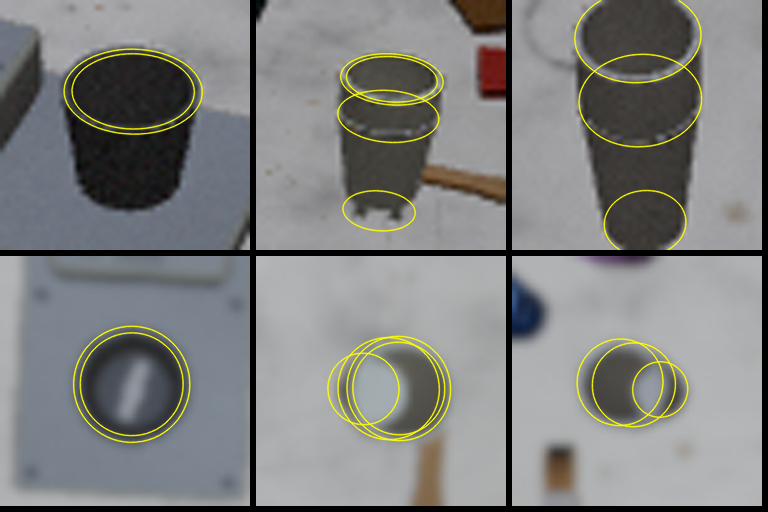

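```bash
cat > fit2.py <<'E'
from h import *
from scipy.optimize import minimize
s=viewer.grab_frame("side");t=viewer.grab_frame("top")
def g2(d):
    g=cv2.cvtColor(d["frame"],cv2.COLOR_BGR2GRAY).astype(np.float32);g=cv2.GaussianBlur(g,(0,0),.8)
    return g
def ringscore(d,g,x,y,z,r):
    o=proj(d,circ(x,y,z,r+.0025,90));i=proj(d,circ(x,y,z,r-.0025,90))
    f=lambda p:cv2.remap(g,np.float32(p[:,0]).reshape(1,-1),np.float32(p[:,1]).reshape(1,-1),cv2.INTER_LINEAR)
    return (f(o)-f(i)).clip(-60,60).mean()
for k,x0,y0,z,rr in (("pot",.521,.003,.086,(.029,.036)),("sleeve",.467,-.287,.096,(.026,.032)),("cup",.4955,.237,.118,(.021,.027))):
    for n,d in(("side",s),("top",t)):
        g=g2(d)
        b=max((abs(ringscore(d,g,x,y,z,r)),x,y,r) for x in np.arange(x0-.01,x0+.0101,.001) for y in np.arange(y0-.01,y0+.0101,.001) for r in np.arange(rr[0],rr[1],.0005))
        print(k,n,np.round(b,4))
E
python3 fit2.py
```

```text
pot side [3.72315e+01 5.24000e-01 3.00000e-03 3.25000e-02]
pot top [3.55431e+01 5.20000e-01 6.00000e-03 3.30000e-02]
sleeve side [ 2.86181e+01  4.71000e-01 -2.93000e-01  2.60000e-02]
sleeve top [24.6664  0.468  -0.284   0.0315]
cup side [4.91611e+01 4.98500e-01 2.38000e-01 2.25000e-02]
cup top [3.30903e+01 4.94500e-01 2.31000e-01 2.65000e-02]
```

```bash
cat >> h.py <<'E'
from scipy.spatial.transform import Rotation as Ro
def delta(pos,yaw,st=None):
    """target: tool down, tool y axis at world heading yaw (deg). prints total turn/shift in tool axes"""
    st=st or readout.read_state()
    R=Ro.from_rotvec(st["eef_rot"]).as_matrix();p=np.array(st["eef_pos"])
    y=np.array([np.cos(np.radians(yaw)),np.sin(np.radians(yaw)),0]);x=np.array([0,0,-1.]);T=np.c_[x,y,np.cross(x,y)]
    print("t",round(st["time_s"],2),"pos",p.round(4),"yaw",np.degrees(np.arctan2(R[1,1],R[0,1])).round(2),"tilt",np.degrees(np.arccos(-R[2,0])).round(2),"q",np.round(st["qpos"],3),"F",np.round(st["ft_force"],1),"M",np.round(st["torque"],2),"w",round(st["width"],3))
    rv=Ro.from_matrix(R.T@T).as_rotvec();d=R.T@(np.array(pos)-p)
    print("turn",rv.round(4),"(deg %.1f)"%np.degrees(np.linalg.norm(rv)),"shift",d.round(4),"dist",np.linalg.norm(d).round(3))
E
python3 -c "
from h import *
delta((.468,-.287,.18),0)
s=viewer.grab_frame('side')
print(-s['R'].T@s['t'])
sheet([crop(s,(329,170),44,36,16,[])[0]],'pics/foot0.png')
"
```

```text
t 0.4 pos [ 0.2416 -0.4941  0.224 ] yaw -63.94 tilt 0.01 q [-1.269  0.259  0.021  1.334  0.     1.418] F [-0.9 -0.1  0.1] M [-0.02  0.01  0.01] w 1.0
turn [-1.116e+00 -2.000e-04  1.000e-04] (deg 63.9) shift [ 0.044  -0.0865 -0.2944] dist 0.31
[0.28258842 0.75493442 0.69839395]
pics/foot0.png (582, 710, 3)
```

View pics/foot0.png

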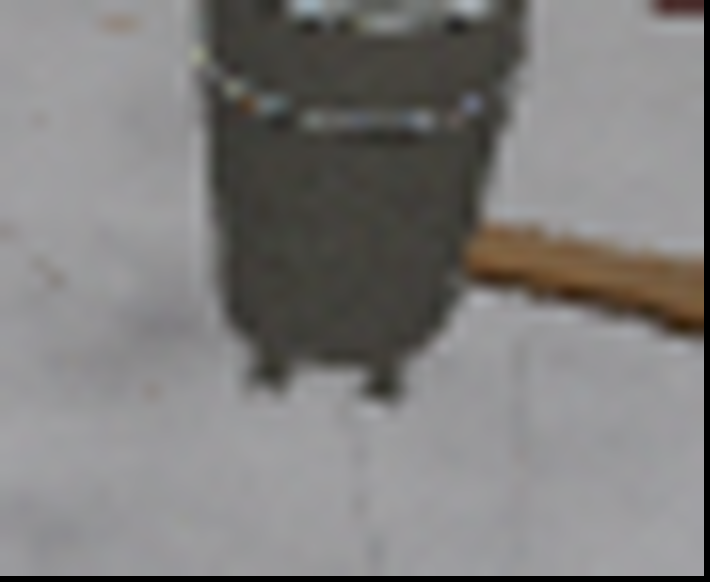

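```bash
python3 -c "
from h import *
s=viewer.grab_frame('side')
im,o=crop(s,(329,170),44,36,16,[]);print(o)
u=lambda a:(a[0]/16+o[0]-.5,a[1]/16+o[1]-.5)
p=atz(s,[u((268,388)),u((383,398))],0)
print(p);v=p[1]-p[0];print(np.linalg.norm(v),np.degrees(np.arctan2(v[1],v[0])))
m=p.mean(0);n=np.array([v[1],-v[0],0]);n/=np.linalg.norm(n);print(m, m+n*np.linalg.norm(v)/2,m-n*np.linalg.norm(v)/2)
"
```

```text
(307, 152)
[[ 0.47967855 -0.27667515  0.        ]
 [ 0.45727082 -0.28068389  0.        ]]
0.022763485242052166 -169.85710065366553
[ 0.46847468 -0.27867952  0.        ] [ 0.46647031 -0.26747565  0.        ] [ 0.47047905 -0.28988338  0.        ]
```

Slot heading is about 10° and the bar about −15°. I'll move above the sleeve with jaw yaw −40°.

```bash
python3 -c "
from h import *
delta((.469,-.288,.16),-40)"
```

```text
t 0.5 pos [ 0.2416 -0.4941  0.224 ] yaw -63.94 tilt 0.01 q [-1.269  0.259  0.021  1.334  0.     1.418] F [ 0.  -0.3 -0.1] M [-0.06 -0.05 -0.01] w 0.998
turn [-4.179e-01 -1.000e-04  1.000e-04] (deg 23.9) shift [ 0.064  -0.0852 -0.2948] dist 0.313
```

Request:
move_arm:
  increments:
    - [[-0.1,0,0,0.01,-0.013,-0.045,0],[-0.2,0,0,0.02,-0.026,-0.09,0],[-0.3,0,0,0.03,-0.039,-0.135,0],[-0.4,0,0,0.04,-0.052,-0.18,0],[-0.418,0,0,0.05,-0.065,-0.225,0]]

```text
time_s: 1.0
eef_pos: [0.4163, -0.3355, 0.1739]
eef_rot: [1.7, 0.796, -1.7]
ft_force: [0.8, -0.7, 0.5]
width: 1.0
```

```bash
python3 -c "
from h import *
delta((.469,-.288,.16),-40)"
```

```text
t 1.0 pos [ 0.4163 -0.3355  0.1739] yaw -39.81 tilt 0.03 q [-0.835  0.252 -0.117  1.201  0.     1.43 ] F [ 0.8 -0.7  0.5] M [-0.02  0.06  0.03] w 1.0
turn [ 0.0034  0.     -0.0004] (deg 0.2) shift [ 0.0139  0.0101 -0.0702] dist 0.072
```

Request:
move_arm:
  increments:
    - [[0,0,0,0.007,0.005,-0.035,0],[0.003,0,0,0.014,0.01,-0.07,0],[0.003,0,0,0.014,0.01,-0.07,0]]

```text
time_s: 1.3
eef_pos: [0.4709, -0.2851, 0.1589]
eef_rot: [1.7, 0.798, -1.699]
ft_force: [-1.1, -0.1, -0.5]
width: 1.002
```

```bash
python3 -c "
from h import *
delta((.469,-.288,.077),-40)
s=viewer.grab_frame('side');t=viewer.grab_frame('top')
sheet([crop(s,(329,150),70,80,6)[0],crop(t,(376,232),70,80,5)[0]],'pics/a1.png')"
```

```text
t 1.3 pos [ 0.4709 -0.2851  0.1589] yaw -39.75 tilt 0.06 q [-6.970e-01  2.860e-01 -1.070e-01  1.178e+00  1.000e-03  1.567e+00] F [-1.1 -0.1 -0.5] M [-0.07  0.03  0.04] w 1.002
turn [ 0.0044 -0.0008  0.0008] (deg 0.3) shift [0.0819 0.0005 0.0035] dist 0.082
pics/a1.png (486, 782, 3)
```

View pics/a1.png

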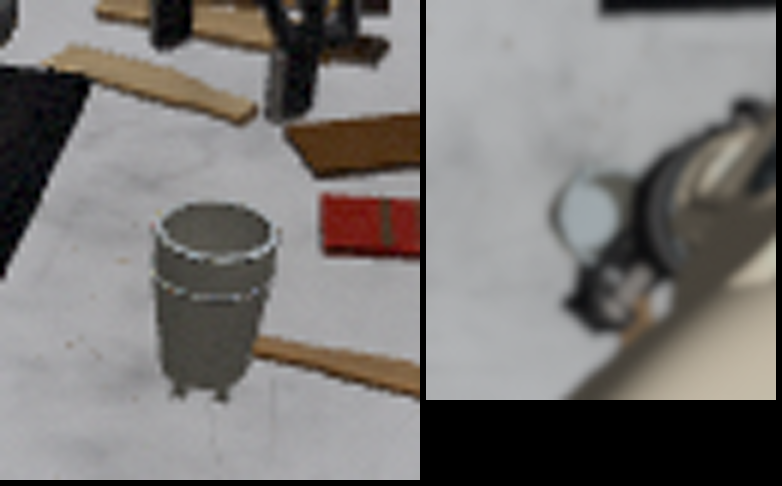

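```bash
python3 -c "
from h import *
for n in('side','top'):
  s=viewer.grab_frame(n);k=6 if n=='side' else 5;c=(329-35,150-40) if n=='side' else (376-35,232-40)
  for P in((.469,-.288,.145),(.469,-.288,.096),(.469,-.288,0)): print(n,((proj(s,P)-c+.5)*k).round())
  y=np.array([np.cos(-.694),np.sin(-.694),0])
  for sg in(1,-1):
    for z in (.145,.158): print(((proj(s,np.array([.4709,-.2851,z])+sg*y*.0425)-c+.5)*k).round())
"
```

```text
side [[227. 145.]]
side [[219. 232.]]
side [[203. 390.]]
[[171. 113.]]
[[173.  89.]]
[[276. 183.]]
[[279. 159.]]
top [[204. 213.]]
top [[183. 214.]]
top [[148. 214.]]
[[247. 154.]]
[[253. 153.]]
[[150. 266.]]
[[155. 267.]]
```

```bash
python3 -c "
from h import *
s=viewer.grab_frame('side');t=viewer.grab_frame('top')
def mark(d,im,o,k):
  for P in((.4709,-.2851,.159),(.4709,-.2851,.145)):
    q=((proj(d,P)[0]-o+.5)*k).astype(int);cv2.drawMarker(im,tuple(map(int,q)),(0,255,255),0,9)
a,o=crop(s,(335,110),95,140,4);mark(s,a,o,4);b,o2=crop(t,(395,230),95,140,4);mark(t,b,o2,4)
print(readout.read_state()['eef_pos'])
sheet([a,b],'pics/a2.png')"
```

```text
[ 0.46822799 -0.28901784  0.16018408]
pics/a2.png (566, 772, 3)
```

View pics/a2.png

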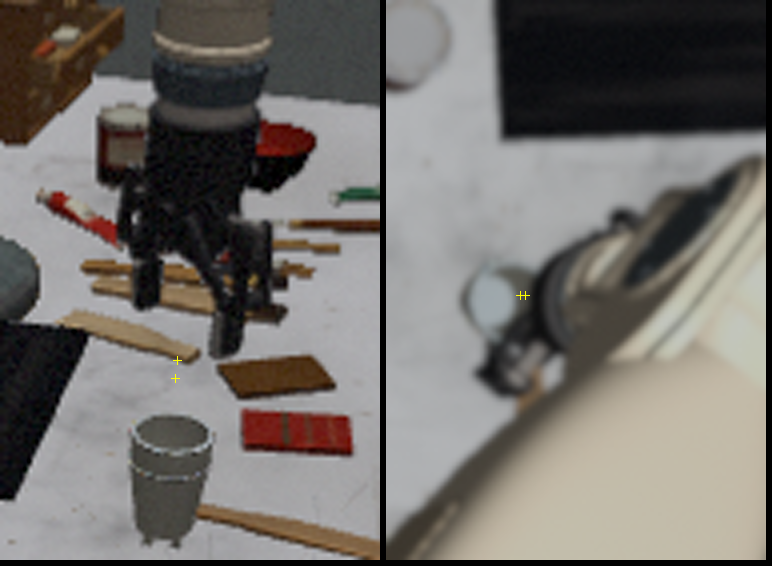

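```bash
python3 -c "
from h import *
s=viewer.grab_frame('side');t=viewer.grab_frame('top')
os_=np.array([335-47.5,110-70]).astype(int);ot=np.array([395-47.5,230-70]).astype(int)
for z in (.14,.15,.16,.17,.18,.2,.22):
  print(z,atz(s,[np.array(p)/4+os_ for p in((145,303),(222,350),(183,327))],z)[:,:2].round(3).tolist(),atz(t,[np.array(p)/4+ot for p in((495-386,370),(625-386,222))],z)[:,:2].round(3).tolist())
print(proj(t,(.242,-.494,.224)))
"
```

```text
0.14 [[0.522, -0.408], [0.447, -0.348], [0.484, -0.376]] [[0.416, -0.27], [0.524, -0.363]]
0.15 [[0.518, -0.387], [0.444, -0.328], [0.48, -0.356]] [[0.417, -0.268], [0.524, -0.359]]
0.16 [[0.514, -0.367], [0.441, -0.308], [0.477, -0.336]] [[0.417, -0.265], [0.523, -0.356]]
0.17 [[0.51, -0.346], [0.438, -0.289], [0.473, -0.315]] [[0.418, -0.263], [0.523, -0.353]]
0.18 [[0.505, -0.325], [0.435, -0.269], [0.47, -0.295]] [[0.418, -0.261], [0.522, -0.35]]
0.2 [[0.497, -0.283], [0.429, -0.229], [0.462, -0.255]] [[0.419, -0.256], [0.521, -0.344]]
0.22 [[0.488, -0.242], [0.424, -0.19], [0.455, -0.214]] [[0.419, -0.251], [0.52, -0.337]]
[[464.60311021 322.00332613]]
```

```bash
python3 -c "
from h import *
d=cv2.imread('pics/top0.png');cv2.imwrite('pics/t0c.png',cv2.resize(d[290:390,420:560],None,fx=5,fy=5,interpolation=2))"
```

```text
(no output)
```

View pics/t0c.png

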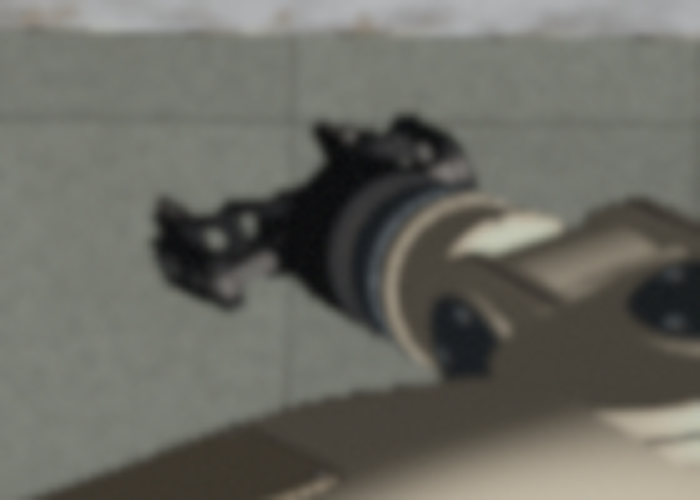

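Open fingertips look about 18 mm higher than expected. I'll descend partway and compare them directly with the sleeve's rim.

Request:
move_arm:
  increments:
    - [[0,0,0,0.025,0,0,0],[0,0,0,0.05,0,0,0],[0,0,0,0.05,0,0,0]]

```text
time_s: 2.0
eef_pos: [0.4666, -0.2885, 0.1077]
eef_rot: [1.703, 0.796, -1.706]
ft_force: [-0.2, 0.3, -0.6]
width: 1.0
```

```bash
python3 -c "
from h import *
delta((.469,-.288,.077),-40)
st=readout.read_state();p=st['eef_pos']
s=viewer.grab_frame('side');t=viewer.grab_frame('top')
def mark(d,im,o,k):
  for P in((p[0],p[1],p[2]),(p[0],p[1],p[2]-.014)):
    q=((proj(d,P)[0]-o+.5)*k).astype(int);cv2.drawMarker(im,tuple(map(int,q)),(0,255,255),0,9)
a,o=crop(s,(330,135),66,95,6);mark(s,a,o,6);b,o2=crop(t,(390,230),64,95,6);mark(t,b,o2,6)
sheet([a,b],'pics/a3.png')"
```

```text
t 2.0 pos [ 0.4666 -0.2885  0.1077] yaw -40.13 tilt 0.22 q [-0.707  0.318 -0.199  1.057 -0.     1.565] F [-0.2  0.3 -0.6] M [ 0.    0.04 -0.  ] w 1.0
turn [-0.0023  0.0001  0.0038] (deg 0.3) shift [ 0.0307  0.0017 -0.0019] dist 0.031
pics/a3.png (576, 792, 3)
```

View pics/a3.png

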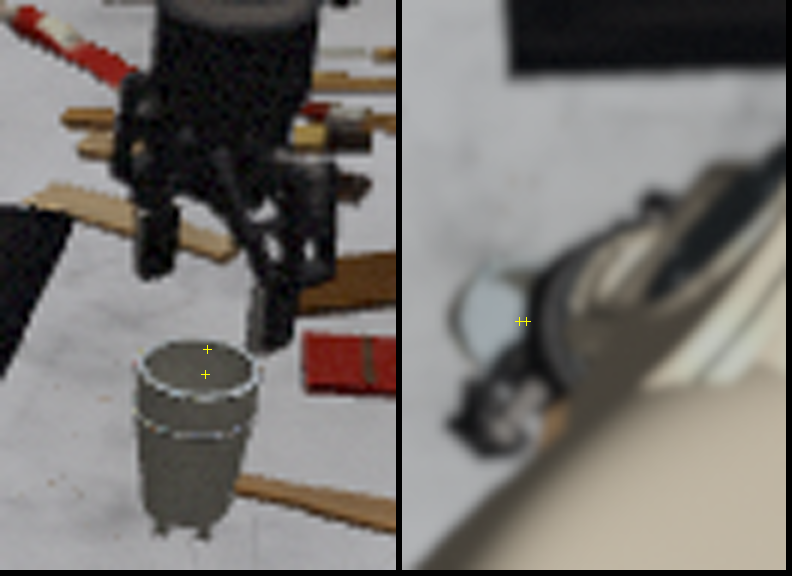

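Tips sit about 20 mm above the TCP mark while open. I'll descend in steps and look again.

Request:
move_arm:
  increments:
    - [[0,0,0,0.02,0.001,-0.002,0],[0,0,0,0.04,0.002,-0.002,0],[0,0,0,0.047,0.002,-0.002,0],[0,0,0,0.047,0.002,-0.002,0]]

```text
time_s: 2.5
eef_pos: [0.4708, -0.2893, 0.0639]
eef_rot: [1.703, 0.792, -1.704]
ft_force: [-0.5, -0.0, 0.2]
width: 1.001
```

```bash
cat > look.py <<'E'
from h import *
import sys
n,cx,cy,w,h,k=sys.argv[1],*map(float,sys.argv[2:7])
delta((.469,-.288,.077),-40)
p=readout.read_state()['eef_pos']
s=viewer.grab_frame('side')
a,o=crop(s,(cx,cy),int(w),int(h),k)
for P in((p[0],p[1],p[2]),(p[0],p[1],p[2]-.014)):
    q=((proj(s,P)[0]-o+.5)*k).astype(int);cv2.drawMarker(a,tuple(map(int,q)),(0,255,255),0,9)
sheet([a],n);print(o)
E
python3 look.py pics/a4.png 330 140 70 80 7
```

```text
t 2.5 pos [ 0.4708 -0.2893  0.0639] yaw -40.12 tilt 0.01 q [-0.703  0.358 -0.262  0.951 -0.     1.568] F [-0.5 -0.   0.2] M [0.03 0.04 0.03] w 1.001
turn [-0.0021  0.0001 -0.0001] (deg 0.1) shift [-0.0131 -0.0022  0.0002] dist 0.013
pics/a4.png (566, 496, 3)
(295, 100)
```

View pics/a4.png

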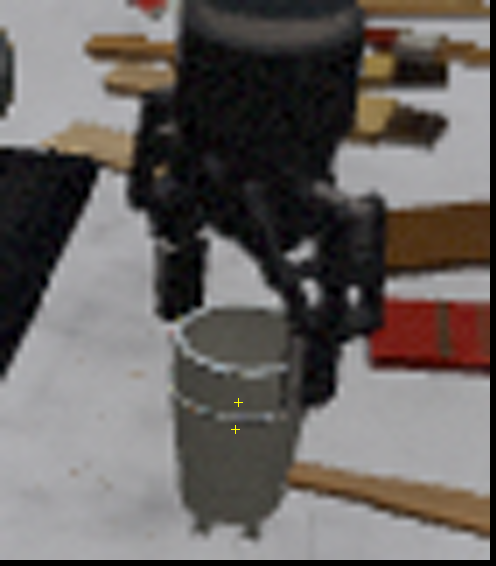

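The tips now reach the lower part of the collar, straddling it. Closing.

Request:
move_arm:
  increments:
    - [[0,0,0,0,0,0,0.15],[0,0,0,0,0,0,0.25],[0,0,0,0,0,0,0.4],[0,0,0,0,0,0,0.6],[0,0,0,0,0,0,0.6]]
  grip_force: 40

```text
time_s: 3.05
eef_pos: [0.4716, -0.2899, 0.0661]
eef_rot: [1.704, 0.789, -1.701]
ft_force: [-1.3, 1.7, 8.9]
width: 0.715
```

```bash
python3 look.py pics/a5.png 330 140 70 80 7
```

```text
t 3.05 pos [ 0.4716 -0.2899  0.0661] yaw -40.11 tilt 0.2 q [-0.703  0.355 -0.26   0.952 -0.     1.568] F [-1.3  1.7  8.9] M [0.28 0.43 0.05] w 0.715
turn [-0.002   0.0002 -0.0035] (deg 0.2) shift [-0.0109 -0.0031  0.0002] dist 0.011
pics/a5.png (566, 496, 3)
(295, 100)
```

View pics/a5.png

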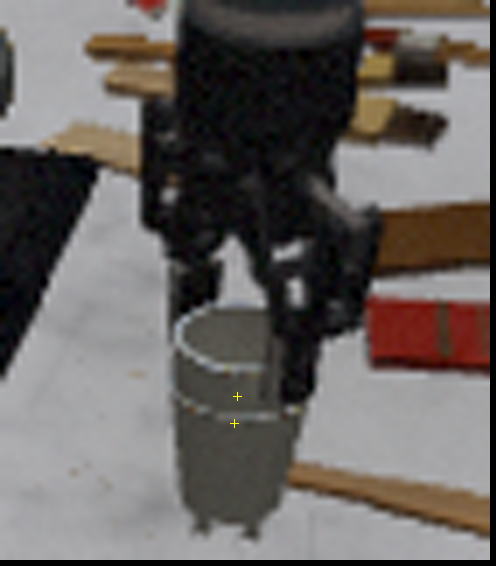

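Request:
move_arm:
  increments:
    - [[0,0,0,-0.01,0,0,0.6],[0,0,0,-0.03,0,0,0.6],[0,0,0,-0.06,0,0,0.6],[0,0,0,-0.1,0,0,0.6],[0,0,0,-0.11,0,0,0.6]]

```text
time_s: 3.6
eef_pos: [0.4725, -0.2905, 0.181]
eef_rot: [1.704, 0.783, -1.697]
ft_force: [0.8, -0.6, -1.6]
width: 0.717
```

```bash
python3 look.py pics/a6.png 330 125 70 80 7; python3 -c "
from h import *
delta((.522,.0045,.21),-65)"
```

```text
t 3.6 pos [ 0.4725 -0.2905  0.181 ] yaw -40.1 tilt 0.56 q [-0.702  0.275 -0.065  1.22  -0.     1.568] F [ 0.8 -0.6 -1.6] M [-0.03 -0.01 -0.  ] w 0.717
turn [-0.0018  0.0002 -0.0099] (deg 0.6) shift [ 0.104  -0.0053  0.0003] dist 0.104
pics/a6.png (566, 496, 3)
(295, 85)
t 3.65 pos [ 0.4725 -0.2905  0.1807] yaw -40.11 tilt 0.57 q [-0.703  0.276 -0.066  1.219 -0.     1.568] F [ 0.4 -0.4 -0.5] M [-0.04 -0.02  0.01] w 0.717
turn [ 0.4344 -0.0019 -0.0098] (deg 24.9) shift [-0.0309 -0.1519 -0.2576] dist 0.301
```

View pics/a6.png

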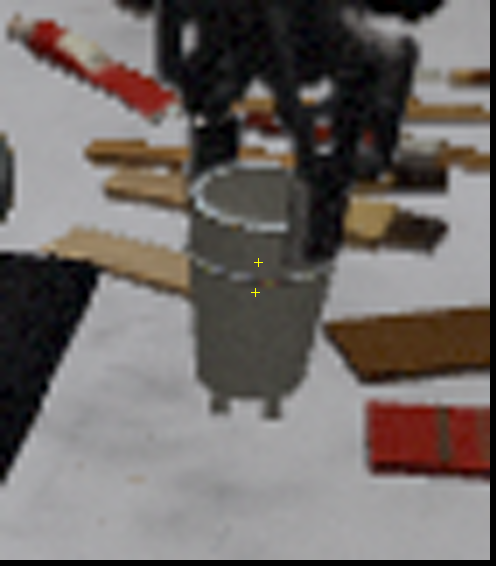

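Lifted cleanly. Now over the pot, turning −25°, foot at about 135 mm height.

Request:
move_arm:
  increments:
    - [[0.08,0,0,-0.005,-0.025,-0.042,0.6],[0.16,0,-0.005,-0.01,-0.05,-0.085,0.6],[0.24,0,-0.01,-0.015,-0.075,-0.128,0.6],[0.32,0,-0.01,-0.02,-0.1,-0.17,0.6],[0.4,0,-0.01,-0.022,-0.125,-0.212,0.6]]

```text
time_s: 4.15
eef_pos: [0.513, -0.0458, 0.2011]
eef_rot: [1.963, 0.468, -1.961]
ft_force: [0.1, -1.0, -1.6]
width: 0.716
```

```bash
python3 -c "
from h import *
delta((.522,.0045,.2),-65)"
```

```text
t 4.15 pos [ 0.513  -0.0458  0.2011] yaw -63.24 tilt 0.09 q [-2.530e-01  2.070e-01 -1.070e-01  1.257e+00  2.000e-03  2.421e+00] F [ 0.1 -1.  -1.6] M [-0.06 -0.11 -0.02] w 0.716
turn [ 0.0308 -0.0014  0.0009] (deg 1.8) shift [ 0.0012 -0.0408 -0.0307] dist 0.051
```

Request:
move_arm:
  increments:
    - [[0.015,0,0,0,-0.02,-0.015,0.6],[0.03,0,0,0,-0.04,-0.03,0.6],[0.03,0,0,0,-0.041,-0.031,0.6],[0.03,0,0,0,-0.041,-0.031,0.6]]

```text
time_s: 4.55
eef_pos: [0.5219, 0.0052, 0.2005]
eef_rot: [1.979, 0.443, -1.979]
ft_force: [-0.8, -0.7, -1.5]
width: 0.719
```

```bash
python3 -c "
from h import *
delta((.522,.0045,.2),-65)
s=viewer.grab_frame('side');t=viewer.grab_frame('top')
a,o=crop(s,(285,185),60,90,6);b,o2=crop(t,(285,210),64,90,6)
print(o,o2);sheet([a,b],'pics/b1.png')"
```

```text
t 4.55 pos [0.5219 0.0052 0.2005] yaw -64.85 tilt 0.08 q [-1.520e-01  2.190e-01 -9.200e-02  1.260e+00  1.000e-03  2.551e+00] F [-0.8 -0.7 -1.5] M [-0.04 -0.04  0.  ] w 0.719
turn [ 0.0026 -0.0002  0.0014] (deg 0.2) shift [0.0005 0.0007 0.0002] dist 0.001
(255, 140) (253, 165)
pics/b1.png (546, 756, 3)
```

View pics/b1.png

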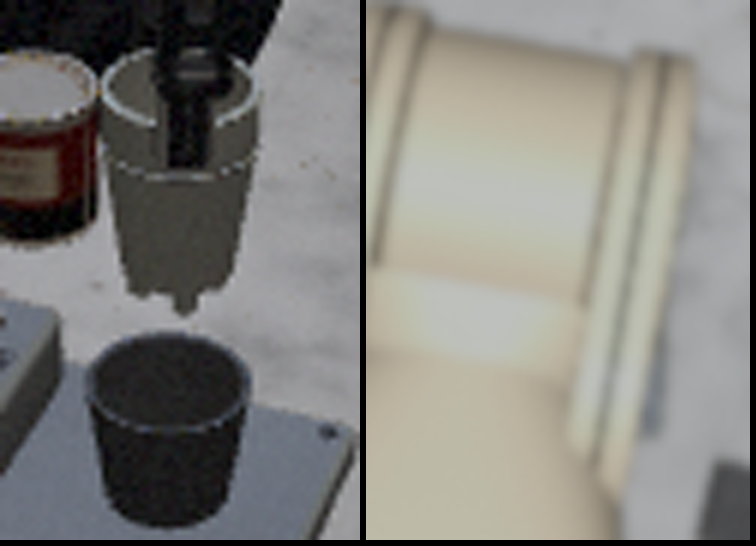

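```bash
cat > feet.py <<'E'
from h import *
def feet(c,th,r=.023,h=.012,w=.007,dz=0):
    out=[]
    for q in range(4):
        a0=np.arcsin(w/r);a=np.linspace(a0,np.pi/2-a0,10)+np.radians(th+90*q)
        e=np.radians(th+90*q+45);inn=w*np.sqrt(2)*np.array([[np.cos(e),np.sin(e)]])
        P=np.vstack([inn,np.c_[r*np.cos(a),r*np.sin(a)]])+np.array(c[:2])
        lo=np.c_[P,np.full(len(P),c[2])];hi=lo+[0,0,h]
        out.append(np.vstack([lo,hi]))
    return out
E
python3 -c "
from feet import *
s=viewer.grab_frame('side');p=readout.read_state()['eef_pos'];k=10
pan=[]
for th in(-35,-25,-15,-5,5,None):
  im,o=crop(s,(285,185),26,24,k)
  if th is not None:
   for P in feet((p[0],p[1],p[2]-.066),th):
    hull=cv2.convexHull(np.int32((proj(s,P)-o+.5)*k*8))
    cv2.polylines(im,[hull],True,(0,255,255),1,cv2.LINE_AA,3)
   cv2.putText(im,str(th),(5,20),0,.6,(0,0,255),2)
  pan.append(im)
sheet(pan,'pics/b2.png')"
```

```text
pics/b2.png (492, 798, 3)
```

View pics/b2.png

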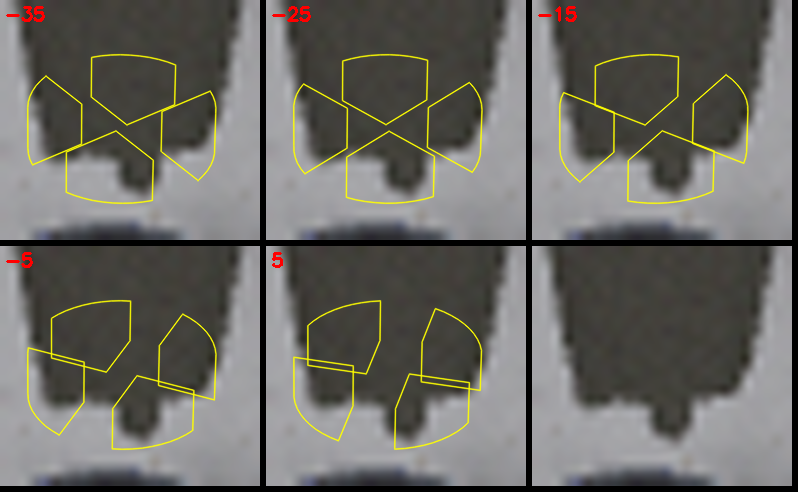

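```bash
python3 -c "
from h import *
s=viewer.grab_frame('side')
f=lambda P:((proj(s,P)[0]-[255,140]+.5)*6).round(1)
for P in((.522,.005,.086),(.524,.003,.086),(.522,.005,.2305),(.522,.005,.2045),(.522,.005,.1465),(.512,.005,.2305),(.522,.015,.2305)):print(P,f(P))"
```

```text
(0.522, 0.005, 0.086) [172.4 381.9]
(0.524, 0.003, 0.086) [169.3 378.2]
(0.522, 0.005, 0.2305) [176.7  85.6]
(0.522, 0.005, 0.2045) [175.8 143.2]
(0.522, 0.005, 0.1465) [174.1 264.6]
(0.512, 0.005, 0.2305) [201.4  90. ]
(0.522, 0.015, 0.2305) [168.5  98.4]
```

```bash
python3 -c "
from h import *
s=viewer.grab_frame('side')
a,o=crop(s,(285,157),34,30,16);b,o2=crop(s,(283,203),34,24,16);print(o,o2)
sheet([a],'pics/b3.png',1);sheet([b],'pics/b4.png',1)"
```

```text
(268, 142) (266, 191)
pics/b3.png (486, 550, 3)
pics/b4.png (390, 550, 3)
```

View pics/b3.png

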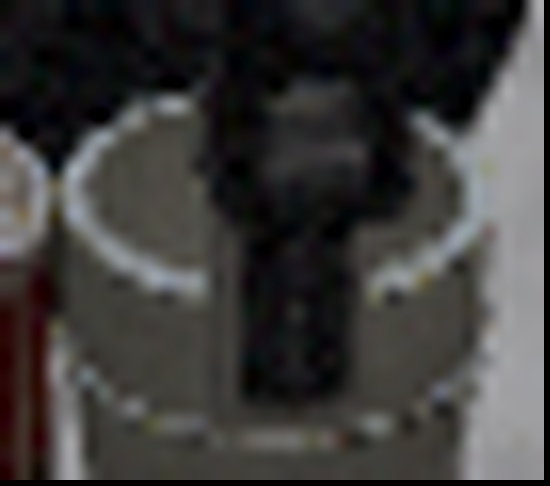

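View pics/b4.png

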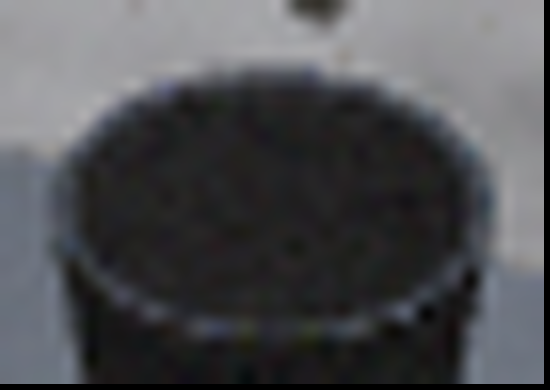

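```bash
python3 -c "
from h import *
s=viewer.grab_frame('side')
print(atz(s,(284.5,153.9),.2305),atz(s,(282.5,203),.086),readout.read_state()['eef_pos'])"
```

```text
[[0.52061114 0.00514304 0.2305    ]] [[0.52393724 0.00500539 0.086     ]] [0.52215003 0.00394219 0.20112762]
```

Relative to the pot, the sleeve needs about +2.5 to 3 mm in world x. The heading matches the bar to within a few degrees, so I'm lowering.

Request:
move_arm:
  increments:
    - [[0,0,0,0.005,0.001,-0.0025,0.6],[0,0,0,0.02,0.001,-0.0025,0.6],[0,0,0,0.035,0.001,-0.0025,0.6],[0,0,0,0.05,0.001,-0.0025,0.6],[0,0,0,0.06,0.001,-0.0025,0.6]]

```text
time_s: 5.35
eef_pos: [0.5246, 0.0039, 0.1398]
eef_rot: [1.981, 0.44, -1.981]
ft_force: [0.5, -0.1, -1.9]
width: 0.714
```

```bash
python3 -c "
from h import *
delta((.5245,.0045,.14),-65)
s=viewer.grab_frame('side')
a,o=crop(s,(283,185),50,70,8);print(o);sheet([a],'pics/b5.png')"
```

```text
t 5.35 pos [0.5246 0.0039 0.1398] yaw -65.06 tilt 0.09 q [-1.530e-01  2.560e-01 -2.020e-01  1.114e+00  1.000e-03  2.553e+00] F [ 0.5 -0.1 -1.9] M [ 0.01 -0.    0.02] w 0.714
turn [-0.001  -0.0002  0.0016] (deg 0.1) shift [-0.0002 -0.0006 -0.0002] dist 0.001
(258, 150)
pics/b5.png (566, 406, 3)
```

View pics/b5.png

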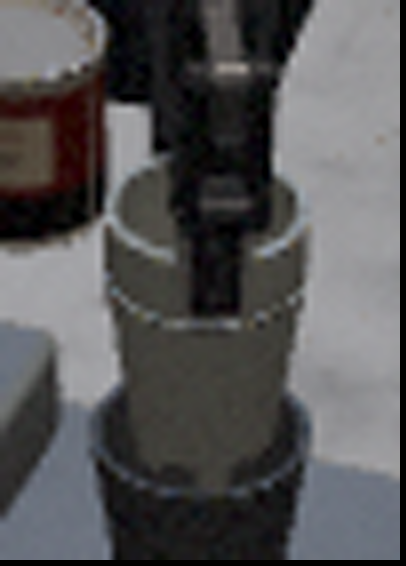

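Request:
move_arm:
  increments:
    - [[0,0,0,0.007,0,-0.001,0.6],[0,0,0,0.014,0,-0.001,0.6],[0,0,0,0.021,0,-0.001,0.6],[0,0,0,0.027,0,-0.001,0.6],[0,0,0,0.027,0,-0.001,0.6]]

```text
time_s: 5.9
eef_pos: [0.5245, 0.0045, 0.1108]
eef_rot: [1.979, 0.441, -1.984]
ft_force: [0.3, -0.8, -1.6]
width: 0.715
```

Request:
move_arm:
  increments:
    - [[0,0,0,0.002,0,0,0.6],[0,0,0,0.004,0,0,0.6],[0,0,0,0.006,0,0,0.6]]

```text
time_s: 6.2
eef_pos: [0.5246, 0.0046, 0.1049]
eef_rot: [1.979, 0.441, -1.984]
ft_force: [-0.1, -0.6, -1.7]
width: 0.72
```

Request:
move_arm:
  increments:
    - [[0,0,0,0.002,0,0,0.6],[0,0,0,0.003,0,0,0.6]]

```text
time_s: 6.4
eef_pos: [0.5246, 0.0046, 0.1018]
eef_rot: [1.979, 0.441, -1.984]
ft_force: [0.1, -0.3, -1.7]
width: 0.714
```

Request:
move_arm:
  increments:
    - [[0,0,0,0.002,0,0,0.6],[0,0,0,0.003,0,0,0.6]]

```text
time_s: 6.6
eef_pos: [0.5245, 0.0047, 0.0986]
eef_rot: [1.979, 0.441, -1.984]
ft_force: [-0.0, 0.3, -0.2]
width: 0.712
```

Request:
move_arm:
  increments:
    - [[0,0,0,0.002,0,0,0.6],[0,0,0,0.003,0,0,0.6]]

```text
time_s: 6.8
eef_pos: [0.5249, 0.005, 0.0962]
eef_rot: [1.98, 0.442, -1.983]
ft_force: [-3.3, 4.4, 13.6]
width: 0.717
```

```bash
python3 -c "
from h import *
delta((.5245,.0045,.094),-65)
s=viewer.grab_frame('side')
P=[circ(.5235,.005,z,.031) for z in(.126,.1,.135)]
a,o=crop(s,(283,195),40,56,10,P[:2]);b,o=crop(s,(283,195),34,56,10);print(o);sheet([a,b],'pics/b6.png')"
```

```text
t 6.8 pos [0.5249 0.005  0.0962] yaw -65.04 tilt 0.19 q [-0.152  0.289 -0.275  1.009  0.003  2.554] F [-3.3  4.4 13.6] M [ 0.77  0.57 -0.08] w 0.717
turn [-0.0006  0.0004  0.0034] (deg 0.2) shift [0.0022 0.0003 0.0006] dist 0.002
(266, 167)
pics/b6.png (566, 752, 3)
```

View pics/b6.png

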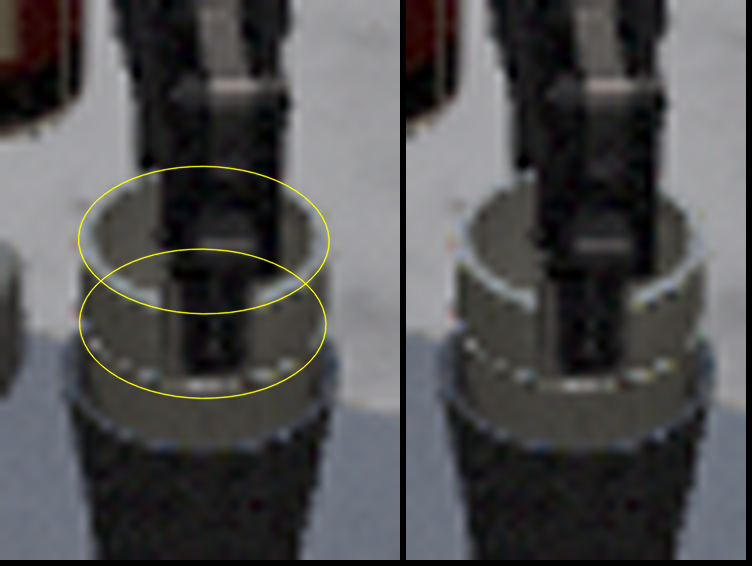

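```bash
python3 -c "
from h import *
s=viewer.grab_frame('side')
f=lambda z,r,x=.5235,y=.005:proj(s,circ(x,y,z,r))[:,1].max()*10
pr=f(.086,.0325)
for dz in(0,.003,.006,.009):print(dz,pr-f(.1+dz,.031),f(.1+dz,.031)-f(.126+dz,.031))
print((pr+5-1670))"
```

```text
0 48.16432370100756 84.50269884728277
0.003 57.77089787158275 84.83087581299378
0.006 67.41446665481453 85.16105120893121
0.009 77.09525330335964 85.49324191375854
445.99720964295966
```

Contact is at about the right height, but the picture can't separate home from about 3 mm high. I'll feel with small turns under light downforce.

Request:
move_arm:
  increments:
    - [[0.05,0,0,0.0005,0,0,0.6],[0.05,0,0,0.0005,0,0,0.6]]

```text
time_s: 7.1
eef_pos: [0.5251, 0.0052, 0.0963]
eef_rot: [2.012, 0.395, -2.012]
ft_force: [-1.4, 1.6, 5.7]
width: 0.717
```

```bash
python3 -c "
from h import *
delta((.5245,.0045,.094),-65)"
```

```text
t 7.1 pos [0.5251 0.0052 0.0963] yaw -67.93 tilt 0.17 q [-0.152  0.288 -0.275  1.008  0.003  2.605] F [-1.4  1.6  5.7] M [0.44 0.19 0.  ] w 0.717
turn [-0.0512 -0.0005  0.003 ] (deg 2.9) shift [0.0023 0.0004 0.0008] dist 0.002
```

Request:
move_arm:
  increments:
    - [[-0.1,0,0,0.0005,0,0,0.6],[-0.1,0,0,0.0005,0,0,0.6]]

```text
time_s: 7.3
eef_pos: [0.5252, 0.0054, 0.0963]
eef_rot: [1.95, 0.49, -1.948]
ft_force: [-2.2, 3.8, 6.2]
width: 0.718
```

```bash
python3 -c "
from h import *
delta((.5245,.0045,.094),-65)"
```

```text
t 7.3 pos [0.5252 0.0054 0.0963] yaw -61.93 tilt 0.19 q [-0.151  0.288 -0.276  1.007  0.003  2.5  ] F [-2.2  3.8  6.2] M [0.71 0.4  0.01] w 0.718
turn [ 0.0536 -0.0014  0.003 ] (deg 3.1) shift [0.0023 0.0005 0.001 ] dist 0.003
```

Request:
move_arm:
  increments:
    - [[-0.05,0,0,0.001,0,0,0.6],[-0.1,0,0,0.001,0,0,0.6],[-0.1,0,0,0.001,0,0,0.6]]

```text
time_s: 7.6
eef_pos: [0.5252, 0.0059, 0.0963]
eef_rot: [1.887, 0.58, -1.883]
ft_force: [-3.2, 4.7, 11.0]
width: 0.719
```

```bash
python3 -c "
from h import *
delta((.5245,.0045,.094),-65)"
```

```text
t 7.6 pos [0.5252 0.0059 0.0963] yaw -56.01 tilt 0.25 q [-0.151  0.288 -0.277  1.006  0.004  2.397] F [-3.2  4.7 11. ] M [ 0.99  0.78 -0.06] w 0.719
turn [ 0.1569 -0.0029  0.0032] (deg 9.0) shift [0.0023 0.0008 0.0014] dist 0.003
```

Request:
move_arm:
  increments:
    - [[0.1,0,0,0.0005,0,0,0.6],[0.2,0,0,0.0005,0,0,0.6],[0.25,0,0,0.0005,0,0,0.6],[0.25,0,0,0.0005,0,0,0.6]]

```text
time_s: 8.0
eef_pos: [0.5255, 0.0059, 0.0963]
eef_rot: [2.039, 0.356, -2.034]
ft_force: [-1.0, 1.1, 6.4]
width: 0.716
```

```bash
python3 -c "
from h import *
delta((.5245,.0045,.094),-65)"
```

```text
t 8.0 pos [0.5255 0.0059 0.0963] yaw -70.35 tilt 0.25 q [-0.151  0.287 -0.277  1.005  0.004  2.648] F [-1.   1.1  6.4] M [ 0.23  0.28 -0.02] w 0.716
turn [-0.0934 -0.0033  0.0029] (deg 5.4) shift [0.0023 0.001  0.0014] dist 0.003
```

z stays at 0.0963 over a 14° sweep, against the predicted home height of 0.0961 (grasp offset 66 mm + 30 mm). A sleeve caught on the bar would vary, so it is seated. Releasing.

Request:
move_arm:
  increments:
    - [[0,0,0,0,0,0,0.3],[0,0,0,0,0,0,0.15],[0,0,0,0,0,0,0],[0,0,0,0,0,0,0]]

```text
time_s: 8.4
eef_pos: [0.5255, 0.0058, 0.0961]
eef_rot: [2.039, 0.357, -2.034]
ft_force: [0.8, -1.0, -0.1]
width: 1.002
```

```bash
python3 -c "
from h import *
delta((.5245,.0045,.094),-65)"
```

```text
t 8.4 pos [0.5255 0.0058 0.0961] yaw -70.34 tilt 0.24 q [-0.151  0.288 -0.277  1.005  0.004  2.647] F [ 0.8 -1.  -0.1] M [ 0.01  0.04 -0.04] w 1.002
turn [-0.0932 -0.0031  0.003 ] (deg 5.3) shift [0.0021 0.0009 0.0014] dist 0.003
```

Request:
move_arm:
  increments:
    - [[0,0,0,-0.02,0,0,0],[0,0,0,-0.05,0,0,0],[0,0,0,-0.09,0,0,0],[0,0,0,-0.13,0,0,0],[0,0,0,-0.13,0,0,0]]

```text
time_s: 8.9
eef_pos: [0.5272, 0.005, 0.2312]
eef_rot: [2.046, 0.354, -2.025]
ft_force: [0.7, -0.2, -0.0]
width: 0.996
```

```bash
python3 -c "
from h import *
delta((.4955,.237,.2),-45)"
```

```text
t 8.9 pos [0.5272 0.005  0.2312] yaw -70.32 tilt 0.58 q [-0.152  0.211 -0.025  1.326  0.004  2.646] F [ 0.7 -0.2 -0. ] M [ 0.04 -0.08  0.05] w 0.996
turn [-0.442  -0.0097 -0.0031] (deg 25.3) shift [ 0.0315 -0.2292 -0.048 ] dist 0.236
```

Request:
move_arm:
  increments:
    - [[-0.1,0,0,0.004,-0.045,-0.009,0],[-0.2,-0.005,0,0.008,-0.09,-0.019,0],[-0.3,-0.01,0,0.012,-0.135,-0.028,0],[-0.4,-0.01,-0.003,0.016,-0.18,-0.038,0],[-0.44,-0.01,-0.003,0.02,-0.215,-0.045,0]]

```text
time_s: 9.4
eef_pos: [0.4966, 0.2248, 0.2107]
eef_rot: [1.758, 0.731, -1.759]
ft_force: [1.0, -0.9, -0.0]
width: 1.0
```

```bash
python3 -c "
from h import *
delta((.4955,.237,.18),-45)
t=viewer.grab_frame('top');s=viewer.grab_frame('side')
P=[circ(.5235,.005,.086,.0325)]
a,o=crop(s,(283,195),50,56,7);b,o=crop(t,(279,215),50,56,7);sheet([a,b],'pics/c1.png')"
```

```text
t 9.4 pos [0.4966 0.2248 0.2107] yaw -44.85 tilt 0.04 q [ 0.271  0.255 -0.018  1.299  0.     2.625] F [ 1.  -0.9 -0. ] M [-0.02  0.03  0.02] w 1.0
turn [0.0027 0.0007 0.0004] (deg 0.2) shift [ 0.0307 -0.0094 -0.0078] dist 0.033
pics/c1.png (398, 712, 3)
```

View pics/c1.png

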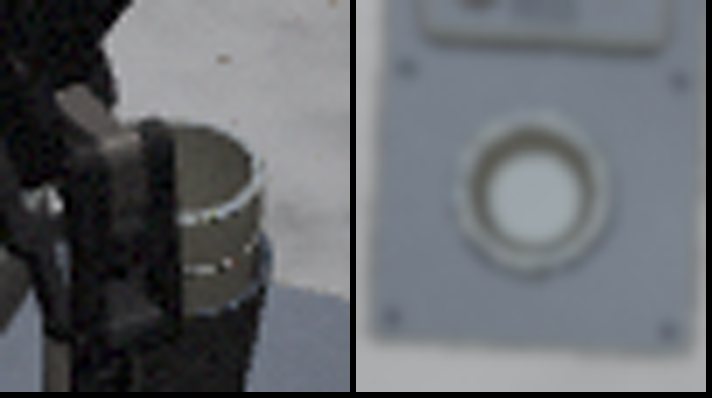

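The sleeve looks upright and concentric in the pot. Next, above the cup, then down.

Request:
move_arm:
  increments:
    - [[0,0,0,0.015,-0.005,-0.004,0],[0,0,0,0.03,-0.0095,-0.008,0],[0,0,0,0.05,-0.0095,-0.008,0],[0,0,0,0.075,-0.0095,-0.008,0],[0,0,0,0.075,-0.0095,-0.008,0]]

```text
time_s: 10.0
eef_pos: [0.4932, 0.2374, 0.132]
eef_rot: [1.751, 0.733, -1.765]
ft_force: [-0.6, 0.1, -0.3]
width: 1.003
```

```bash
sed -i 's/^delta.*/delta((.4955,.237,.088),-45)/' look.py; python3 look.py pics/c2.png 255 255 80 100 6
```

```text
t 10.0 pos [0.4932 0.2374 0.132 ] yaw -44.82 tilt 0.43 q [ 0.295  0.302 -0.157  1.119  0.     2.648] F [-0.6  0.1 -0.3] M [-0.06  0.01  0.02] w 1.003
turn [0.0031 0.0064 0.0039] (deg 0.5) shift [ 0.044   0.0021 -0.0016] dist 0.044
pics/c2.png (606, 486, 3)
(215, 205)
```

View pics/c2.png

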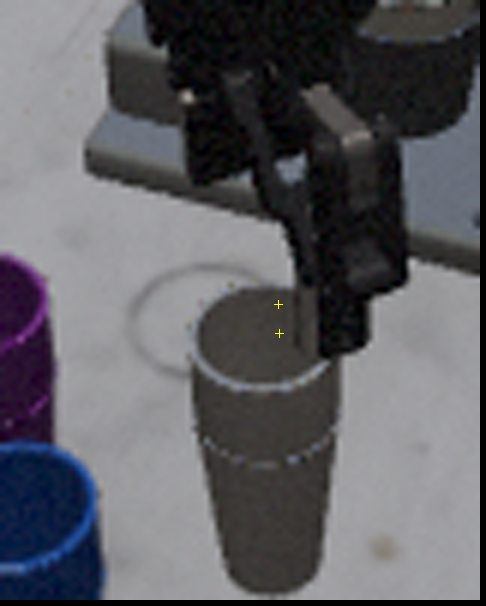

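Cup rim centre (266,337) vs the TCP mark (279,333): the cup is about 4.5 mm further in +x. I'll correct while descending.

Request:
move_arm:
  increments:
    - [[0,0.006,0.004,0.002,0.0026,-0.0035,0],[0,0.006,0.004,0.015,0.0026,-0.0035,0],[0,0.006,0.004,0.03,0.0026,-0.0035,0],[0,0.006,0.004,0.044,0.0026,-0.0035,0],[0,0.006,0.004,0.044,0.0026,-0.0035,0]]

```text
time_s: 10.55
eef_pos: [0.4981, 0.2379, 0.0894]
eef_rot: [1.759, 0.731, -1.757]
ft_force: [0.3, -0.4, -0.3]
width: 1.0
```

```bash
python3 look.py pics/c3.png 255 255 80 100 6
```

```text
t 10.55 pos [0.4981 0.2379 0.0894] yaw -44.84 tilt 0.07 q [ 0.294  0.335 -0.225  1.01  -0.     2.647] F [ 0.3 -0.4 -0.3] M [-0.01 -0.01  0.04] w 1.0
turn [ 0.0027 -0.0009 -0.0009] (deg 0.2) shift [ 0.0014 -0.0012  0.0025] dist 0.003
pics/c3.png (606, 486, 3)
(215, 205)
```

View pics/c3.png

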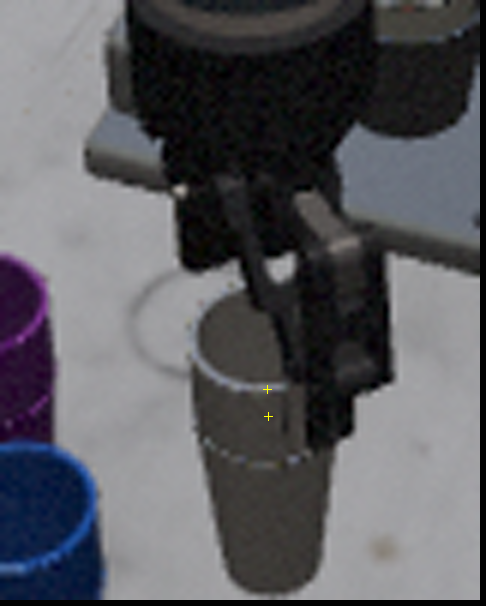

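Request:
move_arm:
  increments:
    - [[0,0,0,-0.004,0,0,0.1],[0,0,0,-0.004,0,0,0.3],[0,0,0,-0.004,0,0,0.5],[0,0,0,-0.004,0,0,0.65],[0,0,0,-0.004,0,0,0.65]]
  grip_force: 35

```text
time_s: 11.1
eef_pos: [0.4992, 0.2385, 0.0957]
eef_rot: [1.762, 0.731, -1.753]
ft_force: [-1.6, -0.0, 7.7]
width: 0.572
```

```bash
python3 look.py pics/c4.png 255 255 80 100 6
```

```text
t 11.1 pos [0.4992 0.2385 0.0957] yaw -44.83 tilt 0.28 q [ 0.294  0.329 -0.216  1.021 -0.     2.647] F [-1.6 -0.   7.7] M [ 0.    0.13 -0.  ] w 0.572
turn [ 0.0029 -0.0042 -0.0024] (deg 0.3) shift [ 0.0077 -0.0016  0.0037] dist 0.009
pics/c4.png (606, 486, 3)
(215, 205)
```

View pics/c4.png

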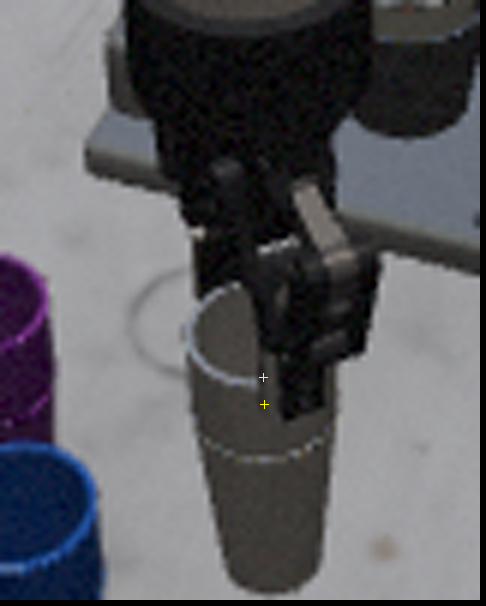

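Gripped with the tips about 8 mm above the cup's seam; the home TCP height should be 0.1417. Lifting.

Request:
move_arm:
  increments:
    - [[0,0,0,-0.01,0,0,0.65],[0,0,0,-0.03,0,0,0.65],[0,0,0,-0.07,0,0,0.65],[0,0,0,-0.115,0,0,0.65],[0,0,0,-0.16,0,0,0.65]]

```text
time_s: 11.65
eef_pos: [0.4979, 0.2381, 0.2581]
eef_rot: [1.762, 0.731, -1.753]
ft_force: [0.1, 0.5, -1.5]
width: 0.57
```

```bash
python3 -c "
from h import *
delta((.5255,.0055,.255),-60)"
```

```text
t 11.65 pos [0.4979 0.2381 0.2581] yaw -44.83 tilt 0.28 q [ 0.294  0.251  0.097  1.412 -0.     2.647] F [ 0.1  0.5 -1.5] M [ 0.06 -0.1  -0.01] w 0.57
turn [ 0.2648 -0.0046 -0.0019] (deg 15.2) shift [0.0029 0.1835 0.1455] dist 0.234
```

Request:
move_arm:
  increments:
    - [[0.05,0,0,0.001,0.035,0.027,0.65],[0.1,0,0,0.002,0.07,0.055,0.65],[0.15,-0.003,0,0.003,0.105,0.083,0.65],[0.2,-0.004,0,0.003,0.14,0.111,0.65],[0.26,-0.004,-0.002,0.003,0.17,0.135,0.65]]

```text
time_s: 12.15
eef_pos: [0.5231, 0.0205, 0.2558]
eef_rot: [1.926, 0.518, -1.924]
ft_force: [1.3, 0.9, -1.2]
width: 0.568
```

```bash
python3 -c "
from h import *
delta((.5255,.0055,.255),-60)"
```

```text
t 12.15 pos [0.5231 0.0205 0.2558] yaw -59.86 tilt 0.06 q [-0.121  0.205  0.03   1.395  0.     2.494] F [ 1.3  0.9 -1.2] M [ 0.05 -0.09  0.  ] w 0.568
turn [ 0.0024 -0.0009 -0.0004] (deg 0.1) shift [0.0008 0.0142 0.0055] dist 0.015
```

Request:
move_arm:
  increments:
    - [[0,0,0,0,0.007,0.003,0.65],[0,0,0,0,0.014,0.0055,0.65],[0,0,0,0,0.014,0.0055,0.65],[0,0,0,0,0.014,0.0055,0.65]]

```text
time_s: 12.55
eef_pos: [0.5252, 0.0066, 0.2559]
eef_rot: [1.926, 0.52, -1.924]
ft_force: [0.4, 0.3, -0.7]
width: 0.57
```

```bash
python3 -c "
from h import *
delta((.5255,.0055,.255),-60)
s=viewer.grab_frame('side')
p=readout.read_state()['eef_pos']
f=lambda P,o,k:((proj(s,P)[0]-o+.5)*k).round(1)
a,o=crop(s,(284,165),46,100,8);print(o)
print('axis cup rim',f((p[0],p[1],p[2]+.0223),o,8),'seam',f((p[0],p[1],p[2]-.0157),o,8),'foot',f((p[0],p[1],p[2]-.0957),o,8))
print('sleeve rim at tcp xy',f((p[0],p[1],.126),o,8))
b,o2=crop(s,(284,195),30,50,12);print(o2);sheet([a,b],'pics/d1.png')"
```

```text
t 12.55 pos [0.5252 0.0066 0.2559] yaw -59.79 tilt 0.06 q [-1.480e-01  2.080e-01  3.400e-02  1.396e+00  1.000e-03  2.467e+00] F [ 0.4  0.3 -0.7] M [-0.01 -0.01 -0.06] w 0.57
turn [ 0.0036 -0.001  -0.0001] (deg 0.2) shift [0.0009 0.0011 0.0003] dist 0.001
(261, 115)
axis cup rim [176.9 167.1] seam [175.5 286. ] foot [172.8 516.9]
sleeve rim at tcp xy [171.7 608.3]
(269, 170)
pics/d1.png (806, 740, 3)
```

View pics/d1.png

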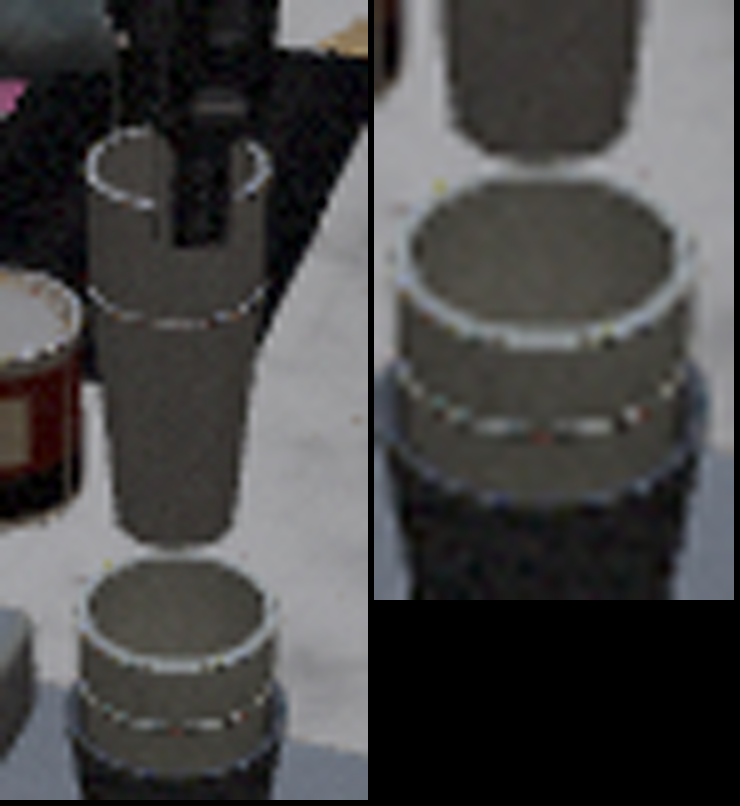

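The sleeve rim stands at its home height: rim-to-rim 127 units vs 133 predicted at home and 143 if 3 mm high. The cup axis is within about 1–2 mm, so I'm lowering the cup with a 1 mm correction.

Request:
move_arm:
  increments:
    - [[0,0,0,0.01,-0.0014,0.0004,0.65],[0,0,0,0.025,-0.0014,0.0004,0.65],[0,0,0,0.04,-0.0014,0.0004,0.65],[0,0,0,0.055,-0.0014,0.0004,0.65],[0,0,0,0.065,-0.0014,0.0004,0.65]]

```text
time_s: 13.1
eef_pos: [0.5235, 0.0087, 0.1893]
eef_rot: [1.923, 0.522, -1.924]
ft_force: [-0.1, -0.2, -1.1]
width: 0.57
```

Request:
move_arm:
  increments:
    - [[0,0,0,0.006,0,0,0.65],[0,0,0,0.012,0,0,0.65],[0,0,0,0.018,0,0,0.65],[0,0,0,0.024,0,0,0.65],[0,0,0,0.03,0,0,0.65]]

```text
time_s: 13.6
eef_pos: [0.5237, 0.0086, 0.1591]
eef_rot: [1.924, 0.521, -1.923]
ft_force: [0.1, -0.7, -0.2]
width: 0.57
```

```bash
python3 -c "
from h import *
delta((.5245,.0075,.1417),-60)
s=viewer.grab_frame('side')
a,o=crop(s,(284,180),46,70,8);print(o);sheet([a],'pics/d2.png')"
```

```text
t 13.6 pos [0.5237 0.0086 0.1591] yaw -59.7 tilt 0.02 q [-0.144  0.242 -0.169  1.159  0.     2.469] F [ 0.1 -0.7 -0.2] M [-0.19 -0.11  0.02] w 0.57
turn [ 0.0052 -0.0003  0.0002] (deg 0.3) shift [ 0.0174  0.0013 -0.0001] dist 0.017
(261, 145)
pics/d2.png (566, 374, 3)
```

View pics/d2.png

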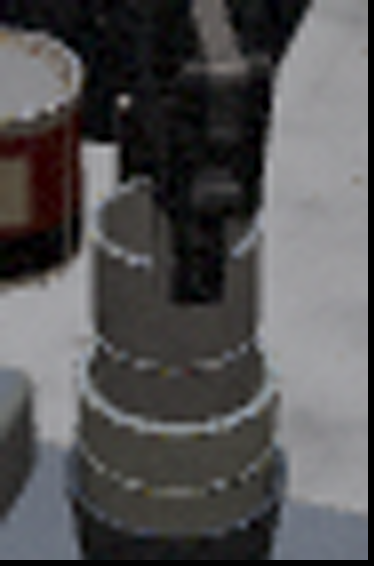

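Request:
move_arm:
  increments:
    - [[0,0,0,0.002,0.0013,0.0008,0.65],[0,0,0,0.005,0.0013,0.0008,0.65],[0,0,0,0.008,0.0013,0.0008,0.65],[0,0,0,0.011,0.0013,0.0008,0.65]]

```text
time_s: 14.05
eef_pos: [0.5236, 0.0068, 0.1472]
eef_rot: [1.923, 0.521, -1.924]
ft_force: [0.8, -2.6, 0.6]
width: 0.572
```

Request:
move_arm:
  increments:
    - [[0,0,0,0.002,0,0,0.65],[0,0,0,0.004,0,0,0.65]]

```text
time_s: 14.25
eef_pos: [0.524, 0.0065, 0.1433]
eef_rot: [1.924, 0.52, -1.923]
ft_force: [1.6, -2.4, 2.4]
width: 0.569
```

Request:
move_arm:
  increments:
    - [[0,0,0,0.0015,0,0,0.65],[0,0,0,0.003,0,0,0.65]]

```text
time_s: 14.45
eef_pos: [0.5249, 0.0065, 0.1415]
eef_rot: [1.926, 0.519, -1.92]
ft_force: [-1.4, -0.2, 22.3]
width: 0.57
```

Firm stop at 0.1415 (predicted home 0.1417). I'll ease off and release.

Request:
move_arm:
  increments:
    - [[0,0,0,0,0,0,0.65],[0,0,0,0,0,0,0.3],[0,0,0,0,0,0,0.15],[0,0,0,0,0,0,0],[0,0,0,0,0,0,0]]

```text
time_s: 14.95
eef_pos: [0.5247, 0.0066, 0.1413]
eef_rot: [1.926, 0.519, -1.921]
ft_force: [-0.9, 0.3, -0.2]
width: 1.001
```

Request:
move_arm:
  increments:
    - [[0,0,0,-0.01,0,0,0],[0,0,0,-0.03,0,0,0],[0,0,0,-0.06,0,0,0],[0,0,0,-0.09,0,0,0],[0,0,0,-0.1,0,0,0]]

```text
time_s: 15.45
eef_pos: [0.5253, 0.0066, 0.2449]
eef_rot: [1.929, 0.517, -1.916]
ft_force: [0.1, 0.3, -0.4]
width: 1.005
```

```bash
python3 -c "
from h import *
delta((.49,-.15,.26),-60)"
```

```text
t 15.45 pos [0.5253 0.0066 0.2449] yaw -59.71 tilt 0.42 q [-0.147  0.206  0.004  1.361 -0.     2.466] F [ 0.1  0.3 -0.4] M [ 0.01  0.03 -0.  ] w 1.005
turn [ 0.0051 -0.0056 -0.0047] (deg 0.5) shift [-0.0152  0.1175  0.1094] dist 0.161
```

Request:
move_arm:
  increments:
    - [[0,0,0,-0.005,0.03,0.028,0],[0,0,0,-0.01,0.06,0.056,0],[0,0,0,-0.015,0.09,0.084,0],[0,0,0,-0.015,0.117,0.109,0],[0,0,0,-0.015,0.117,0.109,0]]

```text
time_s: 15.95
eef_pos: [0.4893, -0.1529, 0.2597]
eef_rot: [1.931, 0.513, -1.919]
ft_force: [-0.2, 0.6, 0.5]
width: 1.0
```

```bash
python3 -c "
from h import *
s=viewer.grab_frame('side');t=viewer.grab_frame('top')
a,o=crop(s,(284,180),46,70,8);b,o2=crop(t,(279,215),46,70,8)
for n,z,r in(('pot',.086,.0325),('sleeve',.126,.031),('cup',.164,.0255)):
  print(n,((proj(s,circ(.5235,.005,z,r))[:,1].max()-o[1]+.5)*8).round(1))
for d,im,oo in((s,a,o),):
  pass
print(o,o2);sheet([a,b],'pics/e1.png');cv2.imwrite('pics/e2.png',s['frame']);cv2.imwrite('pics/e3.png',t['frame'])"
```

```text
pot 532.8
sleeve 426.7
cup 312.9
(261, 145) (256, 180)
pics/e1.png (566, 748, 3)
```

View pics/e1.png

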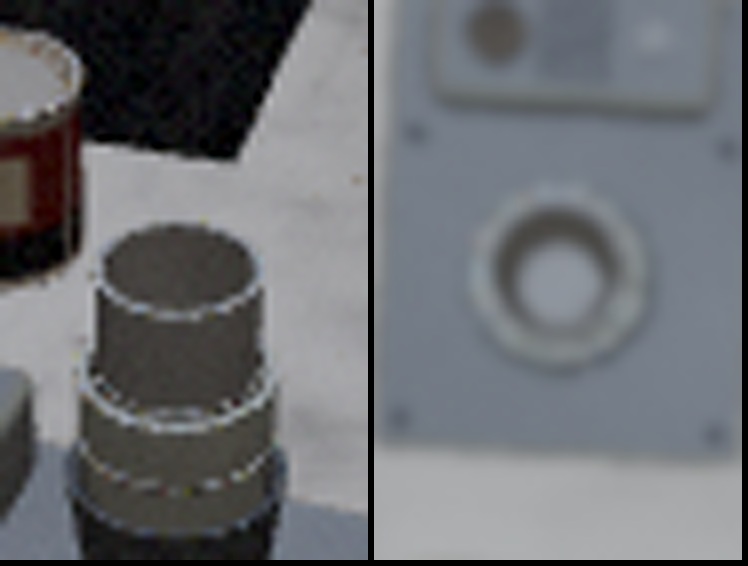

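View pics/e2.png

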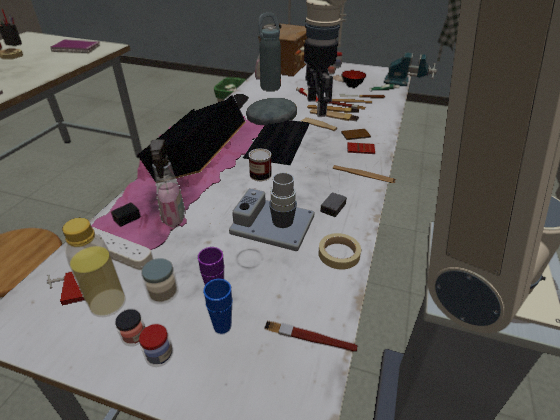

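Rim fronts are at rows 535/432/320 for pot/sleeve/cup, against 533/427/313 predicted for both home. The stack is upright and concentric, the bystanders are in place, and the gripper is clear. Handing in.

```bash
python3 -c "
from h import *
print(readout.read_state()['joint_velocities'].round(3));print(arm.job_done())"
```

```text
[ 0.036 -0.001 -0.002  0.     0.002  0.007]
the job is handed in; nothing more can be done
None
```

The sleeve is home in the pot over the driver bar, and the cup is nested home inside it. The job is handed in at about 16 s; no verdict was reported.

- **Sleeve:** I measured the bar at about −15° in the top view and turned the sleeve to match. I lowered it until it met a firm stop of up to about 14 N at TCP z 0.0963, where home should be 0.0961. That height did not change over a 14° feeling sweep, so it was not caught on the bar.
- **Cup:** I gripped the steel cup, not the blue or purple ones, and lowered it to a firm stop of about 22 N at TCP z 0.1415. Home should be 0.1417.
- **Last pictures:** Both stand upright and concentric, and the gripper was open and clear. In the side view, every bystander I could see looked to be where it started; I did not measure them.
- **Heights in the last pictures:** The rims match the home heights to within about 1 pixel, with about 3 mm of resolution.
- **Disagreements:**
  - The open fingertips appeared about 20 mm further back than the description suggests, so I set the grasp heights from the pictures.
  - The sleeve's seam line alone suggested it might be 3 mm high. That came from the seam sitting higher on the sleeve than I had modelled, and the rim heights and the feel of the stop both indicated home.
  - The feeling sweep may have nudged the driver bar slightly round.

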